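# Latch the spindle into the test rig and proof-pull it

## Task

Take the barbed spindle out of the wooden rack and press it, pointed end down, into the sprung chuck of the white test rig until it clicks fully home. Then prove that the latches hold: pull it straight up with a steady 14 N for one and a half seconds. Ease off and let go, leaving it standing fully home and locked in the chuck; never load the chuck with more than 25 N either way, and leave the other things where they are.

Things in the scene. Friction and masses are not known exactly. Their poses are not given: they have to be found in the camera images.
- spindle: The barbed steel spindle, loose, about 180 g, 88 mm long, round about its z axis (up). Origin: centre of its pointed lower end. Up from there: cone, radius 3.5 growing to 9.5 mm at 11 mm; barb, radius 9.5 mm, to 16 mm, with a flat upper shoulder; neck, radius 5.5 mm, to 30 mm; collar, radius 18 mm, to 36 mm; stem. In the rack it stands upright, its collar on the rack's top.
- spindle_grip (a point): Middle of the spindle's plain grip stem, 62 mm above its lower end. The stem is 18 mm in diameter and reaches from 36 mm (collar's top) to 88 mm. Of the three stems in the rack the spindle is the one with the plain, straight 18 mm stem.
- rack: Fixed wooden block 60 x 200 x 40 mm with three 22 mm holes, 34 mm deep, in a row 65 mm apart along its y axis. Origin: centre of its underside, on the bench. Each hole holds a stem; which stem is in which hole changes.
- rig: The fixed test rig: grey plinth with a white deck, top 62 mm above the bench. Origin: on the bench straight below the chuck's axis, z up. The deck reaches 100 mm either way along x, and from -200 to +90 mm along y. Apart from the gauge nothing on it is taller than the chuck.
- gauge (a point): Dial gauge on the rig: case 92 mm in diameter, this point at its middle, its top about 175 mm above the bench. The needle points at the raised edge of the dial at no load and turns 0.8 rad per mm of chuck movement.
- chuck_mouth (a point): On the chuck's axis, level with the top of its steel block (56 x 56 mm), 104 mm above the bench when unloaded; moves with the chuck; z up. Below it a chamfered 22 mm bore, 20 mm deep. Fully home, the spindle's lower end is 18 mm below this point. Pulled up from home it has 2 to 6 mm of free play (different each time, not measured) before its shoulder bears on the latches.
- chuck_seat (a point): On the chuck's axis, 12 mm above its mouth, level with the top of two fixed pads at +-x that stop the spindle's collar. At +-y lie two sprung latches, 6 mm high, their underside 0 to 4 mm above the block, tips 6.5 mm from the axis; the barb pushes each 3 mm aside, then they snap in over its shoulder. Pressing past them takes about 5 to 10 N.
- chuck (a joint): Height of the chuck on its spring in m: 0 with nothing on it, positive when pulled up, negative when pressed down, stops at +-0.008. Stiffness 10 N per mm both ways, so a 14 N pull reads +0.0014 and 25 N reads 0.0025. The spindle's own weight reads -0.0002.
- pin: Bystander in the rack: steel pin with the same collar but a thin stem of 10 mm diameter, 100 mm long in all. Origin: centre of its lower end.
- stub: Bystander in the rack: steel stub with the same collar and a short stem ending in a round 30 mm knob, 65 mm long in all. Origin: centre of its lower end.
- cap: Bystander: small brass cap, 20 mm diameter, 16 mm high, loose on the rig's deck. Origin: centre of its underside.
- beaker: Bystander: clear plastic beaker, 60 mm diameter, 90 mm high, on the bench. Origin: centre of its underside.
- wrench: Bystander: steel wrench 150 mm long lying on the bench beyond the rig. Origin: on its underside, near its middle.
- oil: Bystander: amber oil bottle, 48 mm diameter, 120 mm high, on the bench. Origin: centre of its underside.
- weight: Bystander: round steel weight, 60 mm diameter, 32 mm high, on the bench. Origin: centre of its underside.
Not all that is in view belongs to the job. Leave any turquoise look-alike of the spindle alone.

How it is judged:
By the outcome, as a careful person would: the job done as asked, in the order asked, and still so for the second after the job is handed in, with the robot touching nothing.
It also fails if it takes over 72 s, if anything falls off the work surface, if the arm or the gripper's body presses on something with over 40 N, if the wrist force passes 120 N, or if a joint passes its speed limit or range.

## Robot

A 6-joint arm with a two-finger parallel gripper is mounted at the origin on the work surface. World frame = base frame: x ahead of the robot, y to its left, z up, the work surface at z = 0. Lengths are in m, angles in degrees, forces in N, time in s.
With the tool pointing down it reaches from about 0.4 to 0.825 m from the base axis. Payload 7 kg.
Tool frame: the origin (TCP) lies at the very end of the fingers, on their centre line; the grasp point (between the pads) lies 19 mm behind it; x points along the fingers, y is the direction in which the jaws open and shut, and the axes are right-handed (so a half turn about x gives the same grasp; the last joint's range is limited). The gripper opens to 88 mm and grips with 3 to 60 N. Pads are 19 mm wide; open, the fingers measure 130 mm over their backs; the gripper's body (78 mm by 193 mm) begins 47 mm behind the grasp point.
Start: joints at [-56.832, 20.546, 0.682, 0, -70.136, -16.507], TCP at [0.194, -0.647, 0.227] pointing down, gripper open.
Joint ranges: [-176.03, 176.03], [-82.01, 121.73], [-58.28, 71.71], [-173.87, 95.51], [-174.79, -0.11], [-173.66, 173.66]. Speed limits (degrees/s): [136.94, 136.94, 172.46, 180, 180, 180].

## Interface

Orientations are given as [roll, pitch, yaw] about the fixed x, y, z axes, in that order (R = Rz(yaw) Ry(pitch) Rx(roll)).
In Python, from plant import monitor, eyes, ticket gives the robot as it stands. The module is installed in compiled form; this text tells all that it offers.
- The arm moves only by the shell command python3 -m crank 'ROWS'. ROWS is JSON, a list of rows, each an object with "linear": the shift along the world's x, y, z in units of 60 mm (1.0 is 60 mm), a list of three; "rot": the turn, a rotation vector about the world's x, y, z in units of 5 degrees (1.0 is 5 degrees), a list of three; "hand": the opening, from 0 (shut) to 1 (fully open). In form: [{"linear": [tx, ty, tz], "rot": [ax, ay, az], "hand": hand}, ...]. A call has 1 to 20 rows; each row shifts and turns the pose as measured when the row begins; what a row does not reach is not made up. A row lasts 1/8 s, in which the tool goes at most 62.5 mm and 10.7 degrees, less where a joint would pass 70% of its speed; a pose out of reach is approached as far as the arm can. A call is refused whole if a number of a shift passes 1 or a number of a turn 1, either way. A call with a gripper value outside its range is refused whole. The fingers move at their own pace and stop on an object; the grip force is fixed at half the most. Time passes only in rows, so rows that do not move let the fingers close. It gives the time, the measured TCP pose, the force and the opening at its end, in the units of the state.
- monitor.get_obs(): the state, without advancing time (a new reading comes with each control period).
- eyes.snapshot(name): name is "scene" or "top" or "wrist"; returns a dict with "image" (400x640x3 uint8, red, green, blue), "depth" (400x640 float32, m along the optical axis (not along the pixel's ray), 0 where there is no reading), "K" (3x3 intrinsics, pixels), "camera_from_world" (4x4, takes a point from world to camera coordinates); the wrist camera has in their place "hand_eye" (4x4, takes a point from camera to tool coordinates, whose origin is the TCP and whose axes are the tool frame's). Camera axes: x right, y up, looking along -z (the intrinsics and any distortion apply to the point x, -y, -z); pixel columns grow to the right and rows downward; lengths in m; the calibration is good to about 2 mm. A picture is of the moment at which its call begins: read the wrist's pose just before it.
- ticket.close_job(): hands the job in, once; it reports no verdict.
The state is a dict: "clock": time; "joint_pos": joint angles; "qvel": joint speeds; "tau": joint torques, N m; "tool_pos": TCP position; "orientation": TCP orientation; "force": force on the tool from outside, world axes, zero at the start; "moment": the same for the moment, N m; "opening": finger opening in m.
Only numpy, scipy, OpenCV 4.12 (cv2) and the standard library are available. Lean on these libraries where they do the work, as an engineer would, in place of code of your own. Each camera call takes 0.05 s, during which the arm holds its last target.

## Working session

There is one attempt and no reset: what is moved stays moved. The work goes in short steps, Python scripts to look and compute and a shell command to move; the robot and the scene stay as the last step left them, time stands still between calls to the robot, and variables do not carry over. Pictures are saved under pics/ and viewed, and the job is handed in when it is done.

```bash
ls; mkdir -p pics
python3 - <<'E'
from plant import monitor, eyes
import cv2
print(monitor.get_obs())
for n in ["scene","top","wrist"]:
    s=eyes.snapshot(n)
    cv2.imwrite(f"pics/{n}0.png",s["image"][:,:,::-1])
    print(n,s["K"],s.get("camera_from_world",s.get("hand_eye")),[k for k in s])
E
```

```text
pics
{'clock': 0.0, 'joint_pos': array([-5.68319193e+01,  2.05888314e+01,  6.32719090e-01, -2.02127365e-02,
       -7.01363304e+01, -1.65074379e+01]), 'qvel': array([ 0.0944332 , -0.04106546, -0.0093718 , -0.00191911, -0.0434941 ,
        0.02376224]), 'tau': array([-8.73603381e-05, -5.82721031e+01,  2.93052417e+01,  6.99706078e+00,
        6.96653282e-03, -2.21646551e-04]), 'tool_pos': array([ 0.19335616, -0.64618716,  0.22564378]), 'orientation': array([ 94.89371495,  89.90562407, 111.5474745 ]), 'force': array([ 0.14034009,  0.2837025 , -0.3845026 ]), 'moment': array([-0.01721996,  0.00089526, -0.03417595]), 'opening': 0.08754308251598387}
scene [[415.34280035   0.         321.09900901]
 [  0.         415.34280035 200.00602594]
 [  0.           0.           1.        ]] [[-0.01635433  0.99967536  0.0195376   0.00920381]
 [-0.54090712 -0.02527969  0.84070234  0.22186239]
 [ 0.84092332  0.0031811   0.54114495 -1.65535537]
 [ 0.          0.          0.          1.        ]] ['image', 'depth', 'K', 'camera_from_world']
top [[426.94417298   0.         317.67667321]
 [  0.         426.94417298 201.94776042]
 [  0.           0.           1.        ]] [[ 0.00396541 -0.99972167 -0.02325638  0.0132089 ]
 [ 0.99685859  0.00211224  0.07917374 -0.53869357]
 [-0.07910258 -0.02349728  0.99658951 -1.40094398]
 [ 0.          0.          0.          1.        ]] ['image', 'depth', 'K', 'camera_from_world']
wrist [[353.66250834   0.         315.39722503]
 [  0.         353.66250834 203.6668365 ]
 [  0.           0.           1.        ]] [[-3.74379350e-04  2.70416807e-01 -9.62743273e-01 -1.58551866e-01]
 [ 9.99999912e-01 -7.86741636e-05 -4.10965357e-04  1.66605597e-04]
 [-1.86874961e-04 -9.62743343e-01 -2.70416753e-01 -7.37140225e-02]
 [ 0.00000000e+00  0.00000000e+00  0.00000000e+00  1.00000000e+00]] ['image', 'depth', 'K', 'hand_eye']
```

View pics/scene0.png

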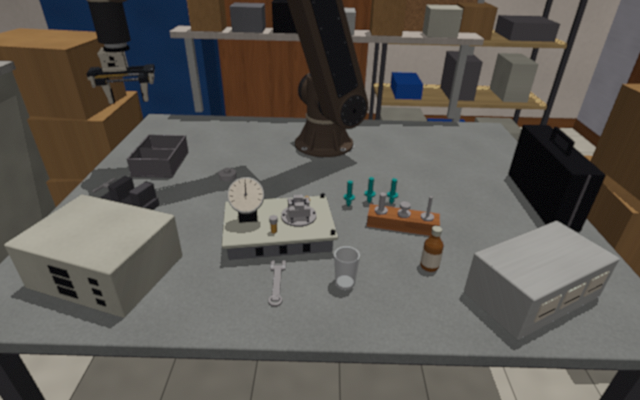

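View pics/top0.png

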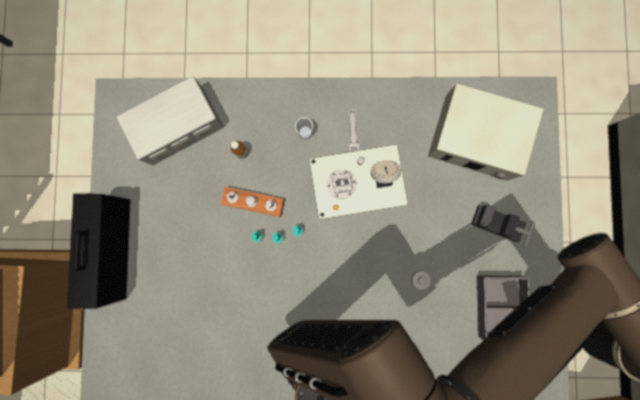

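View pics/wrist0.png

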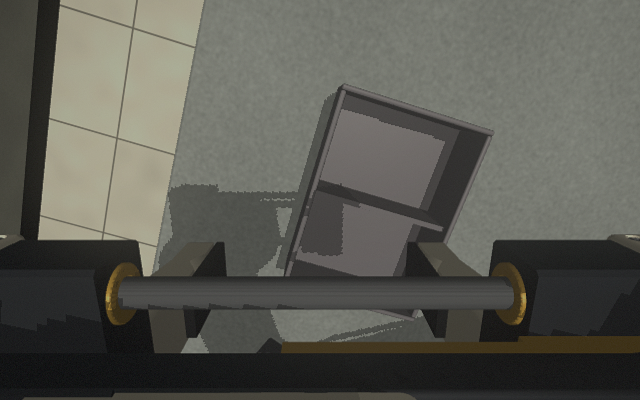

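```bash
cat > h.py <<'E'
import numpy as np, cv2
from plant import monitor, eyes
from scipy.spatial.transform import Rotation as R
def snap(n):
    o=monitor.get_obs()
    s=eyes.snapshot(n)
    if n=="wrist":
        T=np.eye(4); T[:3,:3]=R.from_euler('xyz',o['orientation'],degrees=True).as_matrix(); T[:3,3]=o['tool_pos']
        s['wfc']=T@s['hand_eye']
    else: s['wfc']=np.linalg.inv(s['camera_from_world'])
    return s
def cloud(s):
    K=s['K'];d=s['depth'].astype(float);v,u=np.mgrid[:400,:640]
    P=np.stack([(u-K[0,2])/K[0,0]*d,-(v-K[1,2])/K[1,1]*d,-d,np.ones_like(d)],-1)
    W=P@s['wfc'].T
    W=W[...,:3]; W[d<=0]=np.nan
    return W
def proj(s,p):
    c=np.linalg.inv(s['wfc'])@np.append(p,1); K=s['K']
    return K[0,0]*c[0]/-c[2]+K[0,2], K[1,1]*-c[1]/-c[2]+K[1,2]
def ray(s,u,v,z):
    K=s['K'];d=s['wfc'][:3,:3]@np.array([(u-K[0,2])/K[0,0],-(v-K[1,2])/K[1,1],-1]);o=s['wfc'][:3,3]
    return o+d*(z-o[2])/d[2]
def crop(s,u0,u1,v0,v1,k,fn):
    im=s['image'][v0:v1,u0:u1,::-1]
    im=cv2.resize(im,None,fx=k,fy=k,interpolation=cv2.INTER_CUBIC); cv2.imwrite(fn,im)
E
python3 - <<'E'
from h import *
s=snap('scene'); crop(s,210,450,160,290,3.3,'pics/sc1.png')
t=snap('top'); crop(t,210,420,130,250,3.6,'pics/tp1.png')
W=cloud(s);V=cloud(t)
np.set_printoptions(precision=3,suppress=True)
for u,v in [(382,203),(404,210),(430,203),(430,208),(382,195),(299,205),(299,213),(245,195),(273,225),(240,240)]: print('s',u,v,W[v,u])
for u,v in [(232,198),(250,202),(271,205),(342,183),(385,170),(336,207),(360,160),(240,208)]: print('t',u,v,V[v,u])
E
```

```text
s 382 203 [0.532 0.169 0.073]
s 404 210 [0.553 0.229 0.066]
s 430 203 [0.555 0.296 0.092]
s 430 208 [0.557 0.298 0.077]
s 382 195 [0.525 0.168 0.096]
s 299 205 [ 0.616 -0.059  0.115]
s 299 213 [ 0.62  -0.059  0.093]
s 245 195 [ 0.635 -0.192  0.154]
s 273 225 [ 0.67  -0.121  0.089]
s 240 240 [ 0.7   -0.201  0.062]
t 232 198 [0.549 0.297 0.045]
t 250 202 [0.534 0.232 0.074]
t 271 205 [0.524 0.162 0.084]
t 342 183 [ 0.595 -0.064  0.082]
t 385 170 [ 0.625 -0.191  0.156]
t 336 207 [ 0.518 -0.045  0.076]
t 360 160 [ 0.664 -0.12   0.108]
t 240 208 [ 0.519  0.279 -0.002]
```

View pics/sc1.png

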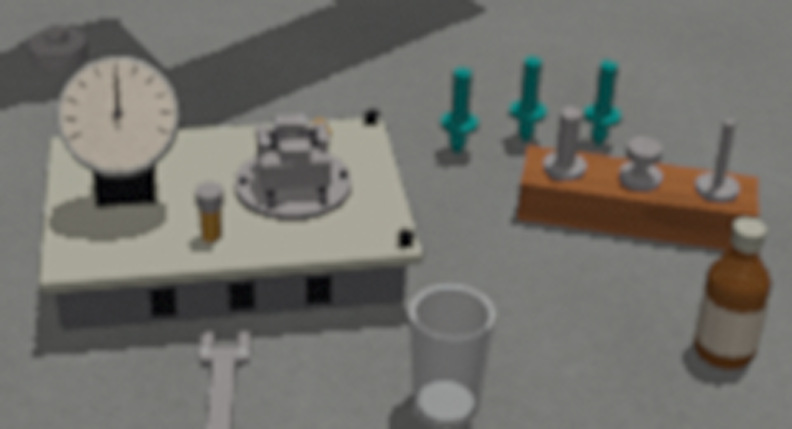

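View pics/tp1.png

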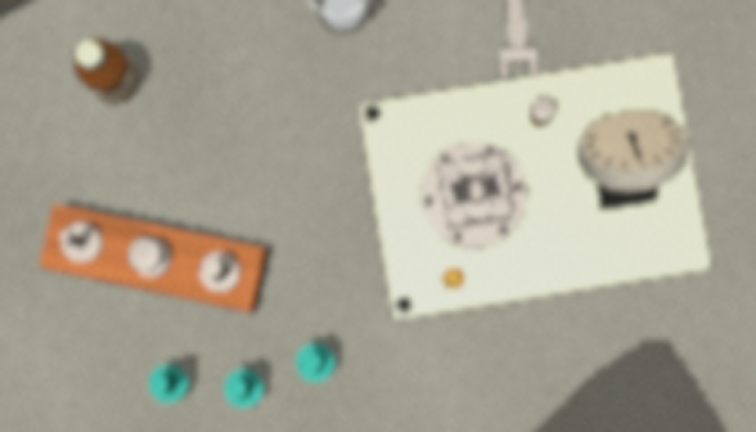

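Run:
```python
from h import *
np.set_printoptions(precision=4,suppress=True)
o=monitor.get_obs(); Rt=R.from_euler('xyz',o['orientation'],degrees=True).as_matrix(); print('tool axes cols',Rt)
def rect(W,m,name):
    P=W[m]; P=P[np.isfinite(P[:,0])]
    r=cv2.minAreaRect((P[:,:2]*1000).astype(np.float32)); print(name,len(P),'z',np.median(P[:,2]),r); print(cv2.boxPoints(r))
for n in ['top','scene']:
    s=snap(n);W=cloud(s);hsv=cv2.cvtColor(s['image'],cv2.COLOR_RGB2HSV)
    H,S,V=[hsv[...,i].astype(int) for i in range(3)]
    x,y,z=W[...,0],W[...,1],W[...,2]
    box=(x>.35)&(x<.8)&(y>-.35)&(y<.4)
    m=box&(H<15)&(S>120)&(abs(z-.04)<.006)&(y>.1)
    rect(W,m,n+' rack')
    m=box&(abs(z-.062)<.006)&(y<.08)
    m=cv2.morphologyEx(m.astype(np.uint8),cv2.MORPH_OPEN,np.ones((3,3),np.uint8))>0
    rect(W,m,n+' deck')
    m=box&(abs(H-87)<10)&(S>100)
    k,l,st,c=cv2.connectedComponentsWithStats(m.astype(np.uint8))
    for i in range(1,k):
        if st[i,4]>15: P=W[l==i]; print('turq',c[i],st[i,4],np.nanmedian(P,0),np.nanmax(P[:,2]))
    m=box&(y>.13)&(y<.2)&(z>.06)&(x<.58)
    P=W[m]; print('spindle',len(P),np.median(P,0),P.max(0),P.min(0))
    m=box&(y<.0)&(y>-.12)&(z>.095)&(abs(x-.6)<.05)
    P=W[m]; print('chuck',len(P),np.median(P,0),P.max(0),P.min(0))
```

```text
tool axes cols [[-0.0003 -0.2867  0.958 ]
 [ 0.0007  0.958   0.2867]
 [-1.      0.0008 -0.0001]]
top rack 649 z 0.03961226908397886 ((539.9816284179688, 232.66433715820312), (199.60508728027344, 58.69089889526367), 78.19729614257812)
[[490.8427 140.9742]
 [548.2928 128.9695]
 [589.1205 324.3545]
 [531.6704 336.3592]]
top deck 3607 z 0.061573200113405724 ((605.0414428710938, -115.64292907714844), (199.95989990234375, 290.00128173828125), 9.415635108947754)
[[ 482.6871   11.048 ]
 [ 530.1298 -275.0463]
 [ 727.3958 -242.3338]
 [ 679.9531   43.7604]]
turq [297.2439 230.5   ] 82 [0.443  0.0787 0.0376] 0.09150106955062531
turq [256.4375 236.225 ] 80 [0.4248 0.2113 0.038 ] 0.09450952234923693
turq [277.2963 237.4815] 81 [0.4218 0.1443 0.0389] 0.09582449585387787
spindle 63 [0.52   0.1614 0.0912] [0.5354 0.1769 0.1018] [0.4154 0.139  0.0617]
chuck 297 [ 0.5942 -0.0602  0.1106] [ 0.6272 -0.0318  0.1237] [ 0.5641 -0.0917  0.0951]
scene rack 608 z 0.0397297042553349 ((538.1817016601562, 231.9422607421875), (195.17514038085938, 67.36515808105469), 78.77558135986328)
[[486.1477 142.7777]
 [552.2244 129.6649]
 [590.2157 321.1068]
 [524.139  334.2196]]
scene deck 3461 z 0.06207293385106627 ((646.443603515625, -97.26481628417969), (293.3840026855469, 310.81201171875), 9.55559253692627)
[[ 475.9889   31.6334]
 [ 527.5851 -274.8661]
 [ 816.8983 -226.163 ]
 [ 765.3021   80.3365]]
turq [369.9485 189.8824] 136 [0.4249 0.1464 0.044 ] 0.0914240597940108
turq [392.5448 191.2388] 134 [0.4291 0.2143 0.0424] 0.08907763804867797
turq [349.0296 193.7481] 135 [0.4492 0.0814 0.0432] 0.0891379097927606
spindle 147 [0.5259 0.1637 0.0812] [0.5358 0.1785 0.1002] [0.4061 0.1392 0.0609]
chuck 351 [ 0.607  -0.0609  0.1102] [ 0.6268 -0.03    0.1182] [ 0.5634 -0.0898  0.0951]
```

```bash
python3 -m crank '[{"linear":[0.6,0.6,0.1],"rot":[0,0,1],"hand":1},{"linear":[0.6,0.7,0.1],"rot":[0,0,1],"hand":1},{"linear":[0.6,0.8,0.1],"rot":[0,0,1],"hand":1},{"linear":[0.6,0.8,0.1],"rot":[0,0,1],"hand":1}]'
```

```text
clock: 0.85
tool_pos: [0.3379, -0.4702, 0.2487]
orientation: [112.3, 89.8, 149.1]
force: [0.8, 0.4, 0.5]
opening: 0.0872
```

```bash
python3 -m crank '[{"linear":[0.3,0.9,0],"rot":[0,0,0.8],"hand":1},{"linear":[0.3,0.9,0],"rot":[0,0,0.8],"hand":1},{"linear":[0.3,0.9,0],"rot":[0,0,0.8],"hand":1},{"linear":[0.3,0.9,0],"rot":[0,0,0.8],"hand":1},{"linear":[0.3,0.9,0],"rot":[0,0,0.8],"hand":1},{"linear":[0.3,0.9,0],"rot":[0,0,0.8],"hand":1},{"linear":[0.3,0.9,0],"rot":[0,0,0.8],"hand":1},{"linear":[0.3,0.9,0],"rot":[0,0,0.8],"hand":1},{"linear":[0.3,0.9,0],"rot":[0,0,0.8],"hand":1},{"linear":[0.3,0.9,0],"rot":[0,0,0.8],"hand":1},{"linear":[0.15,0.8,0],"rot":[0,0,0.3],"hand":1},{"linear":[0,0.5,0],"rot":[0,0,0],"hand":1},{"linear":[0,0,0],"rot":[0,0,0],"hand":1}]'
python3 - <<'E'
from h import *
np.set_printoptions(precision=4,suppress=True)
o=monitor.get_obs(); Rt=R.from_euler('xyz',o['orientation'],degrees=True).as_matrix(); print(o['clock'],o['tool_pos'],o['joint_pos'],o['force']);print(Rt, np.degrees(np.arctan2(Rt[1,1],Rt[0,1])))
s=snap('wrist'); cv2.imwrite('pics/w1.png',s['image'][:,:,::-1])
print(proj(s,[.5267,.169,.098]),proj(s,[.5267,.169,.046]))
np.savez('w1.npz',**{k:s[k] for k in ['image','depth','K','wfc']})
E
```

```text
clock: 2.48
tool_pos: [0.5324, 0.1726, 0.252]
orientation: [-58.7, 89.6, 21.5]
force: [-0.4, -0.4, 0.1]
opening: 0.0875
2.475 [0.5324 0.1726 0.252 ] [ 38.0861   8.5358 -12.1906   0.1184 -68.903  -47.9028] [-0.3858 -0.4024  0.0942]
[[ 0.0063 -0.9855  0.1698]
 [ 0.0025  0.1698  0.9855]
 [-1.     -0.0058  0.0035]] 170.22505248541017
(np.float64(320.8486901509157), np.float64(182.4779838966845)) (np.float64(320.37115371437335), np.float64(171.68554121072506))
```

View pics/w1.png

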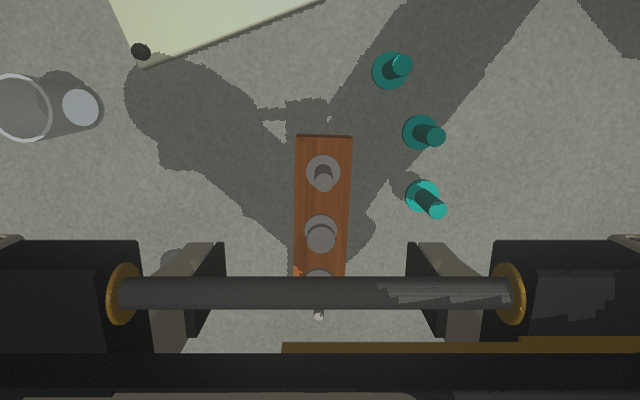

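Run:
```python
from h import *
np.set_printoptions(precision=4,suppress=True)
s=dict(np.load('w1.npz')); W=cloud(s); 
crop(s,270,370,125,275,4,'pics/w1c.png')
x,y,z=W[...,0],W[...,1],W[...,2]
reg=np.zeros(x.shape,bool); reg[150:205,295:350]=1
for lo,hi in [(.09,.11),(.043,.052),(.06,.09)]:
    m=reg&(z>lo)&(z<hi); P=W[m]; v,u=np.nonzero(m)
    c,r=cv2.minEnclosingCircle((P[:,:2]*1000).astype(np.float32)); print(lo,len(P),np.median(P,0),'circ',c,r,u.mean(),v.mean())
m=(abs(z-.04)<.003)&(s['image'][...,0].astype(int)>s['image'][...,2].astype(int)+40); r=cv2.minAreaRect((W[m][:,:2]*1000).astype(np.float32)); print(m.sum(),np.median(z[m]),r,cv2.boxPoints(r))
```

```text
0.09 317 [0.5242 0.1684 0.0982] circ (524.5004272460938, 168.9677734375) 9.027406692504883 323.48580441640377 181.4416403785489
0.043 533 [0.5232 0.1628 0.0464] circ (524.2254028320312, 169.21041870117188) 18.03508758544922 322.3245778611632 166.95872420262666
0.06 100 [0.5238 0.1616 0.0772] circ (524.1739501953125, 166.82815551757812) 8.61073112487793 322.45 170.26
5333 0.04037107788796751 ((533.1939086914062, 212.56365966796875), (158.49134826660156, 59.86713409423828), 78.40135955810547) [[487.9389 140.9545]
 [546.5835 128.9179]
 [578.449  284.1729]
 [519.8043 296.2094]]
```

View pics/w1c.png

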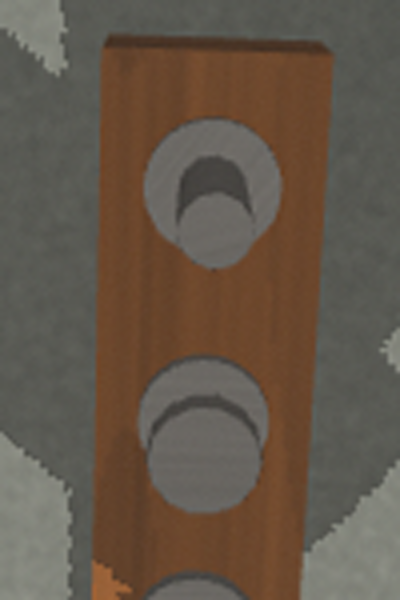

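```bash
python3 -m crank '[{"linear":[-0.13,-0.06,-0.5],"rot":[-0.03,0.07,-0.4],"hand":0.6},{"linear":[0,0,-0.8],"rot":[0,0,0],"hand":0.6},{"linear":[0,0,-0.6],"rot":[0,0,0],"hand":0.6},{"linear":[0,0,-0.4],"rot":[0,0,0],"hand":0.6},{"linear":[0,0,0],"rot":[0,0,0],"hand":0.6},{"linear":[0,0,0],"rot":[0,0,0],"hand":0.6}]'
python3 - <<'E'
from h import *
np.set_printoptions(precision=4,suppress=True)
o=monitor.get_obs(); Rt=R.from_euler('xyz',o['orientation'],degrees=True).as_matrix(); print(o['clock'],o['tool_pos'],o['force'],o['opening']);print(Rt[:,0], np.degrees(np.arctan2(Rt[1,1],Rt[0,1])))
E
```

```text
clock: 3.28
tool_pos: [0.5248, 0.1626, 0.1138]
orientation: [-57.0, 89.7, 20.9]
force: [1.1, 0.5, 0.6]
opening: 0.0525
3.275 [0.5248 0.1626 0.1138] [1.0999 0.5273 0.6074] 0.05252832709299481
[ 0.0044  0.0017 -1.    ] 167.86616238141224
```

```bash
for i in 1 2; do python3 -m crank '[{"linear":[0,0,0],"rot":[0,0,0],"hand":0.6}]'; done; python3 -c "
from h import *
s=snap('wrist');print(s['wfc'][:3,3])
W=cloud(s);x,y,z=W[...,0],W[...,1],W[...,2]
cv2.imwrite('pics/w2.png',s['image'][:,:,::-1])
m=(abs(x-.524)<.05)&(abs(y-.169)<.04)&(z>.09)&(z<.105)
print(m.sum(),cv2.minEnclosingCircle((W[m][:,:2]*1000).astype(np.float32)),np.median(W[m],0))
"
```

```text
clock: 3.4
tool_pos: [0.5254, 0.1626, 0.115]
orientation: [-54.0, 89.6, 23.9]
force: [0.3, -1.3, 0.5]
opening: 0.0528
clock: 3.52
tool_pos: [0.526, 0.1628, 0.1161]
orientation: [-51.9, 89.5, 26.0]
force: [0.2, 0.6, 0.5]
opening: 0.0524
[0.5086689  0.09087314 0.27431115]
910 ((524.2044677734375, 169.10064697265625), 9.107967376708984) [0.52400228 0.16755016 0.09816349]
```

View pics/w2.png

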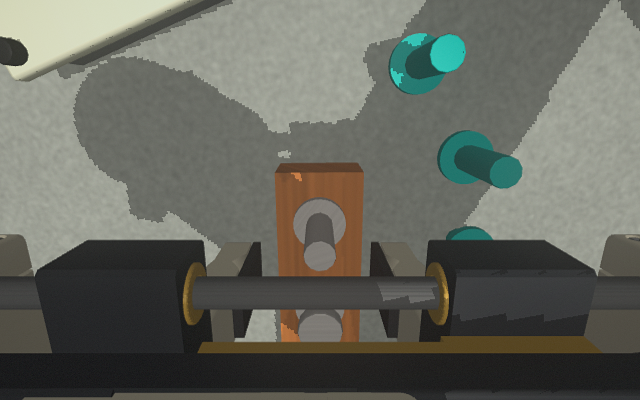

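```bash
cat > st.py <<'E'
from h import *
np.set_printoptions(precision=4,suppress=True)
o=monitor.get_obs(); Rt=R.from_euler('xyz',o['orientation'],degrees=True).as_matrix(); a=Rt[:,0]
print(round(o['clock'],2),o['tool_pos'],'F',o['force'],'M',o['moment'],o['opening'],'tiltfix units',np.degrees([-a[1],a[0]])/5,'yaw',np.degrees(np.arctan2(Rt[1,1],Rt[0,1])))
E
python3 -m crank '[{"linear":[-0.04,0.105,-0.1],"rot":[-0.03,0.1,0],"hand":0.6},{"linear":[-0.01,0,-0.1],"rot":[0,0.02,0],"hand":0.6}]'; python3 st.py
```

```text
clock: 3.82
tool_pos: [0.5233, 0.1701, 0.1045]
orientation: [53.1, 89.8, 131.0]
force: [0.3, 0.3, 0.4]
opening: 0.0524
3.83 [0.5233 0.1701 0.1045] F [0.3072 0.3362 0.4061] M [-0.0328  0.108   0.0312] 0.052419515248985284 tiltfix units [-0.0249 -0.0217] yaw 167.86205177661898
```

```bash
python3 -m crank '[{"linear":[0.01,-0.015,-0.3],"rot":[-0.02,0,0],"hand":0.6},{"linear":[-0.01,0,-0.3],"rot":[0,0.02,0],"hand":0.6},{"linear":[-0.01,0,-0.15],"rot":[0,0.02,0],"hand":0.6}]'; python3 st.py
```

```text
clock: 4.2
tool_pos: [0.5223, 0.1697, 0.0573]
orientation: [99.9, 89.7, 177.8]
force: [0.7, 0.4, 0.2]
opening: 0.0526
4.2 [0.5223 0.1697 0.0573] F [0.6515 0.3859 0.2384] M [ 0.0481  0.0853 -0.0132] 0.05264523237502815 tiltfix units [-0.0026 -0.0684] yaw 167.92053651361817
```

```bash
python3 -m crank '[{"linear":[0.035,-0.01,-0.04],"rot":[0,-0.07,0],"hand":0.6},{"linear":[0.0,0,-0.02],"rot":[0,0.01,0],"hand":0.4}]'; python3 st.py
```

```text
clock: 4.45
tool_pos: [0.5244, 0.169, 0.0531]
orientation: [127.7, 89.9, -154.4]
force: [0.3, -1.0, 0.2]
opening: 0.0474
4.45 [0.5244 0.169  0.0531] F [ 0.346  -1.0142  0.1619] M [0.0693 0.0708 0.0127] 0.04735561652008252 tiltfix units [ 0.0069 -0.0143] yaw 167.9410143557033
```

```bash
python3 -m crank '[{"linear":[0,0,-0.01],"rot":[0,0,0],"hand":0},{"linear":[-0.01,0,-0.02],"rot":[0,0.02,0],"hand":0},{"linear":[-0.01,0,-0.02],"rot":[0,0.02,0],"hand":0},{"linear":[-0.01,0,-0.02],"rot":[0,0.02,0],"hand":0},{"linear":[-0.01,0,-0.02],"rot":[0,0.02,0],"hand":0}]'; python3 st.py
```

```text
clock: 5.08
tool_pos: [0.5241, 0.1696, 0.0512]
orientation: [87.3, 89.8, 165.3]
force: [-2.2, -2.9, 10.2]
opening: 0.0176
5.08 [0.5241 0.1696 0.0512] F [-2.1933 -2.8554 10.2166] M [-0.848   0.6485 -0.0071] 0.017586224927392466 tiltfix units [-0.0113 -0.0431] yaw 168.02421940035288
```

```bash
python3 -m crank '[{"linear":[0,0,0.1],"rot":[0,0,0],"hand":0},{"linear":[0,0,0.3],"rot":[0,0,0],"hand":0},{"linear":[0,0,0.4],"rot":[0,0,0],"hand":0},{"linear":[0,0,0.5],"rot":[0,0.02,0],"hand":0},{"linear":[0,0,0.5],"rot":[0,0.02,0],"hand":0},{"linear":[0,0,0.5],"rot":[0,0.02,0],"hand":0},{"linear":[-0.01,0,0.2],"rot":[0,0.02,0],"hand":0},{"linear":[-0.01,0,0],"rot":[0,0.02,0],"hand":0},{"linear":[-0.01,0,0],"rot":[0,0.02,0],"hand":0}]'; python3 st.py
python3 - <<'E'
from h import *
s=snap('scene'); crop(s,200,450,130,260,3.1,'pics/sc2.png')
E
```

```text
clock: 6.2
tool_pos: [0.5188, 0.1684, 0.2034]
orientation: [102.5, 88.8, -179.5]
force: [0.6, 0.2, -2.3]
opening: 0.0178
6.2 [0.5188 0.1684 0.2034] F [ 0.5504  0.2176 -2.291 ] M [0.0314 0.0005 0.0206] 0.017813451259847953 tiltfix units [ 0.0019 -0.2364] yaw 167.93403259174067
```

View pics/sc2.png

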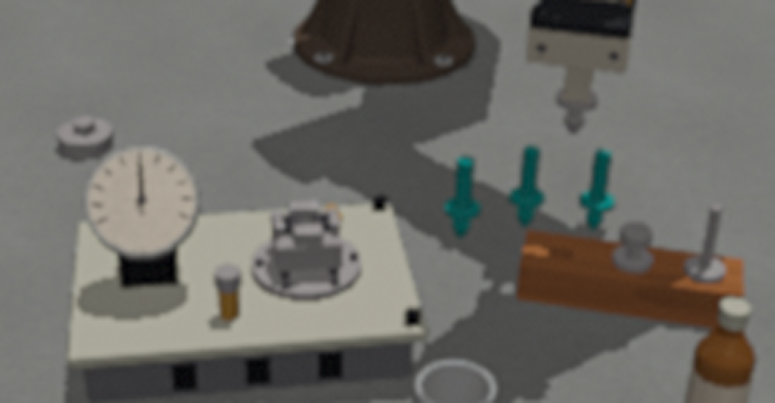

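```bash
python3 -m crank '[{"linear":[0.2,-0.6,0.1],"rot":[0,-0.22,0],"hand":0},{"linear":[0.22,-0.65,0],"rot":[0,0,0],"hand":0},{"linear":[0.22,-0.65,0],"rot":[0,0,0],"hand":0},{"linear":[0.22,-0.65,0],"rot":[0,0,0],"hand":0},{"linear":[0.22,-0.65,0],"rot":[0,0,0],"hand":0},{"linear":[0.15,-0.45,0],"rot":[0,0,0],"hand":0},{"linear":[0,-0.1,-0.02],"rot":[0,0,0],"hand":0},{"linear":[0,0,-0.02],"rot":[0,0,0],"hand":0}]'; python3 st.py
python3 - <<'E'
from h import *
s=snap('wrist'); cv2.imwrite('pics/w3.png',s['image'][:,:,::-1])
np.savez('w3.npz',**{k:s[k] for k in ['image','depth','K','wfc']})
print(proj(s,[.596,-.0614,.104]))
E
```

```text
clock: 7.25
tool_pos: [0.5901, -0.0636, 0.1965]
orientation: [116.1, 89.0, -165.9]
force: [-0.1, -0.2, -1.4]
opening: 0.0173
7.25 [ 0.5901 -0.0636  0.1965] F [-0.0688 -0.2194 -1.3969] M [ 0.0725  0.0283 -0.0338] 0.017321179737641947 tiltfix units [ 0.048  -0.1914] yaw 168.00410886901022
(np.float64(305.0627683662784), np.float64(212.27566454133026))
```

View pics/w3.png

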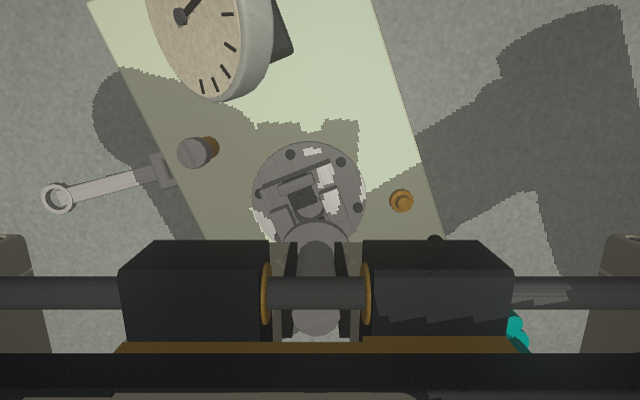

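Run:
```python
from h import *
np.set_printoptions(precision=4,suppress=True)
s=dict(np.load('w3.npz')); W=cloud(s); x,y,z=W[...,0],W[...,1],W[...,2]
crop(s,235,385,130,260,5,'pics/w3c.png')
near=(abs(x-.595)<.06)&(abs(y+.062)<.06)
print(np.histogram(z[near],bins=np.arange(.05,.25,.004)))
m=near&(abs(z-.104)<.0025)
r=cv2.minAreaRect((W[m][:,:2]*1000).astype(np.float32)); print('block',m.sum(),r,cv2.boxPoints(r))
m=near&(abs(z-.116)<.003)
print('pads',m.sum(),np.nanmin(W[m],0),np.nanmax(W[m],0))
img=s['image'].copy()
L=np.zeros((400,640,3),np.uint8)
zz=np.nan_to_num(z); L[...]=cv2.applyColorMap(np.clip((zz-.05)*2000,0,255).astype(np.uint8),cv2.COLORMAP_JET)
cv2.imwrite('pics/w3z.png',cv2.resize(L[130:260,235:385],None,fx=5,fy=5,interpolation=cv2.INTER_NEAREST))
```

```text
(array([   0,    0, 2033, 4904, 1112, 2570,  226,   23,  326,   98,  100,
         90,  107, 1452,  143,  549, 1591,   17,    0,    0,    0,    0,
          0,    0,    0,    0,    0,    0,    0,    0,    0,    0,    0,
          8,  149, 1124,  131,  226,  304,  360,  345,  476,  354,  304,
        273,  160,   30,   63, 1649]), array([0.05 , 0.054, 0.058, 0.062, 0.066, 0.07 , 0.074, 0.078, 0.082,
       0.086, 0.09 , 0.094, 0.098, 0.102, 0.106, 0.11 , 0.114, 0.118,
       0.122, 0.126, 0.13 , 0.134, 0.138, 0.142, 0.146, 0.15 , 0.154,
       0.158, 0.162, 0.166, 0.17 , 0.174, 0.178, 0.182, 0.186, 0.19 ,
       0.194, 0.198, 0.202, 0.206, 0.21 , 0.214, 0.218, 0.222, 0.226,
       0.23 , 0.234, 0.238, 0.242, 0.246]))
block 1488 ((605.9689331054688, -83.6942138671875), (49.805030822753906, 118.60015106201172), 64.16519165039062) [[ 541.7437  -80.2662]
 [ 648.4902 -131.9495]
 [ 670.1942  -87.1223]
 [ 563.4476  -35.4389]]
pads 1805 [ 0.5659 -0.0915  0.113 ] [ 0.6205 -0.047   0.1186]
```

View pics/w3c.png

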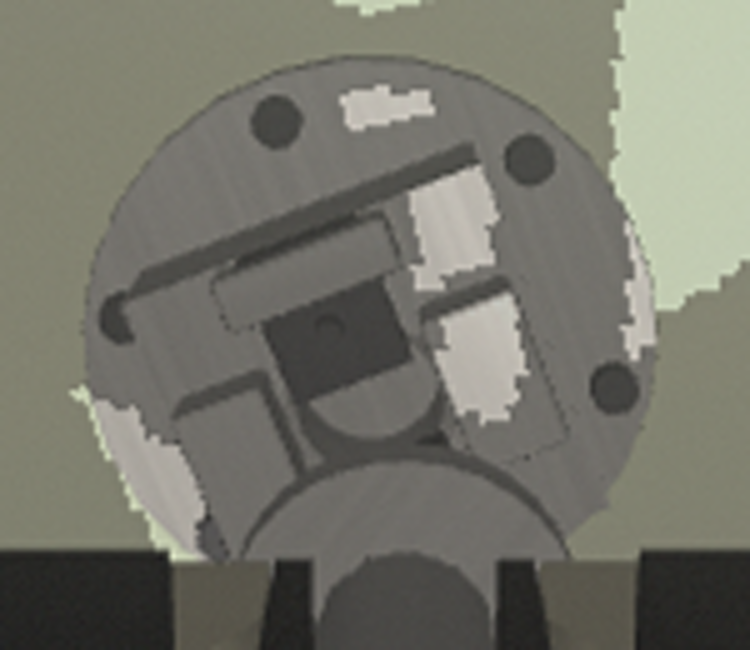

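View pics/w3z.png

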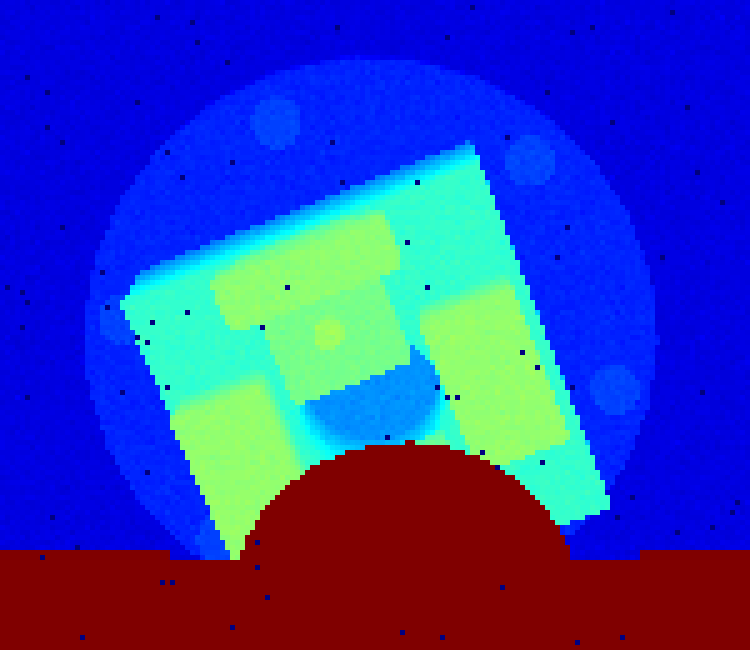

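```bash
python3 - <<'E'
from h import *
np.set_printoptions(precision=4,suppress=True)
s=dict(np.load('w3.npz')); W=cloud(s); x,y,z=W[...,0],W[...,1],W[...,2]
c=[ray(s,235+a/5,130+b/5,.104) for a,b in [(120,303),(472,145),(610,508)]]
print(c, np.linalg.norm(c[0]-c[1]),np.linalg.norm(c[2]-c[1]),'centre',(c[0]+c[2])/2, np.degrees(np.arctan2(*(c[1]-c[0])[1::-1])))
# collar: top face depth pixels
reg=np.zeros(x.shape,bool); reg[215:241,275:355]=1
m=reg&(z>.18)&(z<.2)&(abs(x-.59)<.03); P=W[m]; print(m.sum(),np.median(P,0),np.percentile(z[m],[5,50,95]))
from scipy.optimize import least_squares
cc=[max(cv2.findContours(m.astype(np.uint8),cv2.RETR_EXTERNAL,cv2.CHAIN_APPROX_NONE)[0],key=len)[:,0]][0]
zt=np.median(z[m]); E=[]
for u in range(283,350):
    col=np.nonzero(m[:,u])[0]
    if len(col): E.append(ray(s,u,col.min()-.5,zt)[:2])
E=np.array(E)
r=least_squares(lambda q:np.hypot(*(E-q[:2]).T)-.018,[.59,-.06],loss='soft_l1',f_scale=.0005); print('collar',zt,r.x,np.abs(r.fun).max(),len(E))
E
python3 st.py
```

```text
[array([ 0.6252, -0.0846,  0.104 ]), array([ 0.5705, -0.0964,  0.104 ]), array([ 0.561 , -0.0382,  0.104 ])] 0.05597810238160853 0.05902163548779363 centre [ 0.5931 -0.0614  0.104 ] -167.79052905420463
1089 [ 0.5861 -0.0761  0.1915] [0.1873 0.1915 0.1926]
collar 0.19152079582887718 [ 0.5888 -0.0651] 0.0004740257257466081 66
7.3 [ 0.5899 -0.0632  0.1963] F [-0.0606  0.0265 -2.9251] M [0.1101 0.0525 0.0129] 0.017399862685899173 tiltfix units [ 0.0478 -0.1945] yaw 168.03034949628042
```

Run:
```python
from h import *
np.set_printoptions(precision=4,suppress=True)
s=dict(np.load('w3.npz')); W=cloud(s); x,y,z=W[...,0],W[...,1],W[...,2]
reg=np.zeros(x.shape,bool); reg[150:241,250:360]=1
m=reg&(abs(z-.104)<.0015); m=cv2.morphologyEx(m.astype(np.uint8),cv2.MORPH_OPEN,np.ones((2,2)))>0
for yaw in [9.4]:
    a=np.radians(yaw); ex=np.array([np.cos(a),np.sin(a)]); ey=np.array([-ex[1],ex[0]])
    o=np.array([.596,-.0614]); P=W[...,:2]-o
    X=P@ex;Y=P@ey
    # edges by binned extents
    for nm,A,B in [('-x',X,Y),('+x',X,Y),('-y',Y,X)]:
        for b in np.arange(-.028,.03,.006):
            q=m&(abs(B-b)<.003)
            if q.sum()>20: print(nm,round(b,3),q.sum(),np.round((A[q].min() if nm[0]=='-' else A[q].max())*1000,1))
    p=reg&(abs(z-.1155)<.003)
    k,l,st,c=cv2.connectedComponentsWithStats(cv2.erode(p.astype(np.uint8),np.ones((2,2))))
    for i in range(1,k):
        if st[i,4]>50: q=l==i; print('pad/latch',st[i,4],np.median(z[q]),'X',X[q].min(),X[q].max(),'Y',Y[q].min(),Y[q].max())
```

```text
-x -0.028 124 -30.7
-x -0.022 279 -31.1
-x -0.016 342 -31.2
-x -0.01 195 -31.2
-x -0.004 37 -31.2
-x 0.002 36 -31.3
-x 0.008 41 -31.1
-x 0.014 24 -31.3
-x 0.02 109 -31.3
-x 0.026 67 -31.3
+x -0.028 124 24.8
+x -0.022 279 24.8
+x -0.016 342 24.6
+x -0.01 195 24.8
+x -0.004 37 9.0
+x 0.002 36 8.8
+x 0.008 41 7.8
+x 0.014 24 -13.2
+x 0.02 109 -19.7
+x 0.026 67 -22.3
-y -0.028 362 -27.2
-y -0.022 248 -27.5
-y -0.016 150 -27.5
-y -0.01 26 -16.4
-y 0.008 95 -27.9
-y 0.014 155 -27.2
-y 0.02 170 -27.3
-y 0.026 39 -27.3
pad/latch 414 0.11558896674826166 X -0.01577777034044558 0.009512732608492875 Y -0.02801201435531158 -0.015693846704009272
pad/latch 581 0.11630458219914919 X -0.028625721585558917 -0.01552519829505651 Y -0.012016654219644821 0.011653809713162119
pad/latch 445 0.11633931584609106 X 0.009135777292324381 0.02233509928901159 Y -0.011737845212727733 0.00972815041062829
```

```bash
python3 -m crank '[{"linear":[0.055,0.05,-0.15],"rot":[0.05,-0.19,0],"hand":0},{"linear":[0,0,-0.12],"rot":[0,0,0],"hand":0},{"linear":[0,0,-0.02],"rot":[0,0,0],"hand":0}]'; python3 st.py
```

```text
clock: 7.68
tool_pos: [0.5927, -0.0577, 0.1781]
orientation: [73.5, 89.9, 151.7]
force: [-0.4, -1.2, -1.5]
opening: 0.0175
7.67 [ 0.5927 -0.0577  0.1781] F [-0.4017 -1.1701 -1.4689] M [ 0.0214  0.0561 -0.0101] 0.01747732896983909 tiltfix units [-0.0048 -0.0089] yaw 168.20625965708234
```

```bash
python3 -m crank '[{"linear":[0.01,-0.045,-0.03],"rot":[0,0,0],"hand":0},{"linear":[0,0,-0.02],"rot":[0,0,0],"hand":0},{"linear":[0,0,-0.02],"rot":[0,0,0],"hand":0}]'; python3 st.py;  python3 - <<'E'
from h import *
np.set_printoptions(precision=4,suppress=True)
for n in ['wrist','scene']:
    s=snap(n); np.savez(n+'4.npz',**{k:s[k] for k in ['image','depth','K','wfc']})
    if n=='wrist': crop(s,235,385,130,260,5,'pics/w4c.png')
    else: crop(s,220,350,130,240,6,'pics/s4c.png')
E
```

```text
clock: 8.05
tool_pos: [0.5937, -0.0601, 0.1743]
orientation: [50.2, 90.0, 128.5]
force: [-0.4, 0.5, -0.8]
opening: 0.0173
8.05 [ 0.5937 -0.0601  0.1743] F [-0.4229  0.5108 -0.7532] M [0.0591 0.1159 0.0075] 0.0173132933168739 tiltfix units [-0.0028 -0.0022] yaw 168.26013600592185
```

View pics/w4c.png

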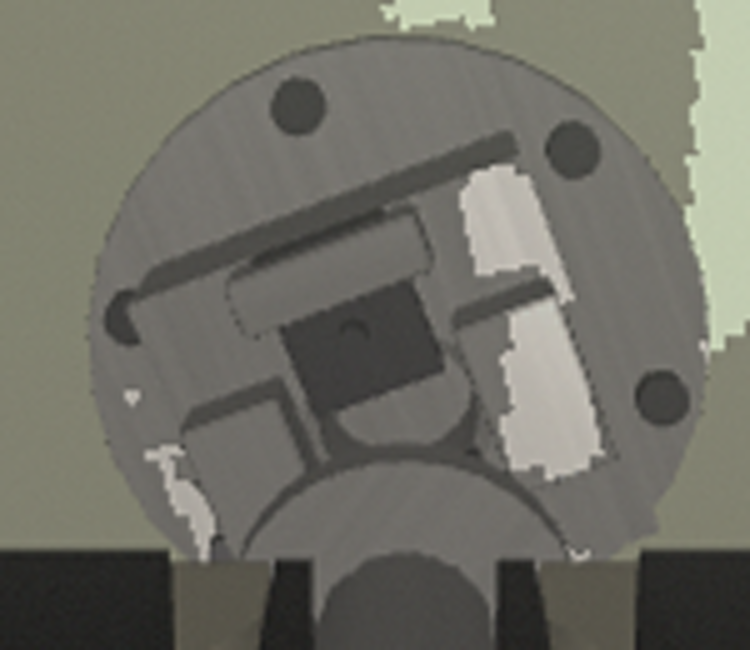

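View pics/s4c.png

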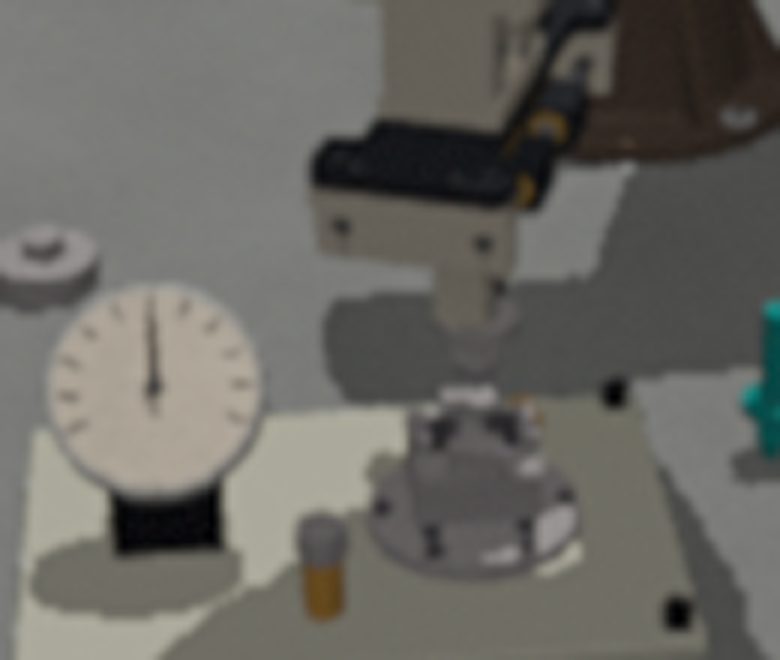

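```bash
cat > al.py <<'E'
from h import *
from scipy.optimize import least_squares
np.set_printoptions(precision=4,suppress=True)
def al(f,tz):
    s=dict(np.load(f)); W=cloud(s); x,y,z=W[...,0],W[...,1],W[...,2]
    reg=np.zeros(x.shape,bool); reg[140:241,240:375]=1
    a=np.radians(9.4); ex=np.array([np.cos(a),np.sin(a)]); ey=np.array([-ex[1],ex[0]])
    o=np.array([.593,-.0614]); P=W[...,:2]-o; X=P@ex*1000;Y=P@ey*1000
    m=reg&(abs(z-.104)<.0015); m=cv2.morphologyEx(m.astype(np.uint8),cv2.MORPH_OPEN,np.ones((2,2)))>0
    q=m&(Y>-25)&(Y<-8); g=m&(abs(X)<24)&(Y<-15)
    xe=[X[q].min(),X[q].max()]; print('X edges',xe,'Y edge',Y[g].min())
    p=reg&(abs(z-.1155)<.003)
    k,l,st,c=cv2.connectedComponentsWithStats(cv2.erode(p.astype(np.uint8),np.ones((2,2))))
    for i in range(1,k):
        if st[i,4]>50: q=l==i; print('pad/latch',st[i,4],np.median(z[q]),'X',X[q].min(),X[q].max(),'Y',Y[q].min(),Y[q].max())
    ct=tz-.0052
    m=reg&(abs(z-ct)<.0025)
    zt=np.median(z[m]); E=[]
    for u in range(280,352):
        col=np.nonzero(m[:,u])[0]
        if len(col)>2: E.append(ray(s,u,col.min()-.5,zt)[:2])
    E=np.array(E); r=least_squares(lambda q:np.hypot(*(E-q[:2]).T)-.018,o,loss='soft_l1',f_scale=.0005)
    C=(r.x-o)*1000; print('collar z',zt,r.x,np.abs(r.fun).max(),len(E),'in rig frame',C@ex,C@ey)
E
python3 -c "
from al import *
al('wrist4.npz',.1743); al('w3.npz',.1965)"
```

```text
X edges [np.float64(-28.4490448899888), np.float64(28.236036583679883)] Y edge -28.521503887479476
pad/latch 558 0.11573203347726582 X -12.715990477375358 12.349973154743896 Y -28.57574269790837 -13.890967135744738
pad/latch 718 0.11635456596342053 X -25.652835635261532 -12.553576626849171 Y -12.755403304979705 11.626512666190672
pad/latch 421 0.11632301407008738 X 11.942183384849308 25.463067320517794 Y -12.723478817871314 5.110171644069667
collar z 0.16935563844034093 [ 0.5926 -0.0607] 0.0005724364699501161 62 in rig frame -0.27397626480086174 0.784531173078094
X edges [np.float64(-28.28540041952119), np.float64(27.78557494339946)] Y edge -28.348139983235125
pad/latch 414 0.11558896674826166 X -12.81805385562467 12.472449093313786 Y -28.50199224203645 -16.183824590734137
pad/latch 581 0.11630458219914919 X -25.66600510073801 -12.565481810235598 Y -12.506632106369688 11.163831826437251
pad/latch 445 0.11633931584609106 X 12.095493777145293 25.2948157738325 Y -12.227823099452602 9.238172523903424
collar z 0.1916162903581803 [ 0.5889 -0.0643] 0.0005171180663482329 63 in rig frame -4.526090183675924 -2.149358967508197
```

```bash
python3 -m crank '[{"linear":[0.005,-0.02,-0.1],"rot":[0,0,0],"hand":0},{"linear":[0,0,-0.1],"rot":[0,0,0],"hand":0},{"linear":[0,0,-0.1],"rot":[0,0,0],"hand":0},{"linear":[0,0,-0.03],"rot":[0,0,0],"hand":0}]'; python3 st.py
```

```text
clock: 8.65
tool_pos: [0.5937, -0.0615, 0.1528]
orientation: [81.1, 90.0, 159.3]
force: [-0.6, 0.2, -1.6]
opening: 0.0176
8.65 [ 0.5937 -0.0615  0.1528] F [-0.6419  0.2318 -1.5634] M [ 0.0499  0.0649 -0.0004] 0.017633363853762792 tiltfix units [-0.0034 -0.0091] yaw 168.23561553963154
```

```bash
python3 -m crank '[{"linear":[0,0,-0.03],"rot":[0,0,0],"hand":0},{"linear":[0,0,-0.03],"rot":[0,0,0],"hand":0},{"linear":[0,0,-0.02],"rot":[0,0,0],"hand":0}]'; python3 st.py;python3 -m crank '[{"linear":[0,0,-0.02],"rot":[0,0,0],"hand":0},{"linear":[0,0,-0.02],"rot":[0,0,0],"hand":0}]'; python3 st.py
```

```text
clock: 9.02
tool_pos: [0.5939, -0.0616, 0.1478]
orientation: [99.4, 90.0, 177.7]
force: [-0.6, -1.4, -0.3]
opening: 0.0175
9.03 [ 0.5939 -0.0616  0.1478] F [-0.6035 -1.359  -0.3267] M [-0.2814  0.0827 -0.0249] 0.017477530550815166 tiltfix units [-0.0003 -0.0064] yaw 168.24823961431915
clock: 9.28
tool_pos: [0.5944, -0.0618, 0.1461]
orientation: [-105.0, 90.0, -26.8]
force: [-1.1, -0.8, 1.9]
opening: 0.0174
9.28 [ 0.5944 -0.0618  0.1461] F [-1.1139 -0.7507  1.9072] M [-0.061   0.3254 -0.0159] 0.017441846291790197 tiltfix units [0.0041 0.008 ] yaw 168.2649649471125
```

```bash
python3 -m crank '[{"linear":[0,0,-0.02],"rot":[0,0,0],"hand":0},{"linear":[0,0,-0.025],"rot":[0,0,0],"hand":0}]'; python3 st.py;python3 -m crank '[{"linear":[0,0,-0.025],"rot":[0,0,0],"hand":0}]';python3 -m crank '[{"linear":[0,0,-0.025],"rot":[0,0,0],"hand":0}]'; python3 st.py
```

```text
clock: 9.52
tool_pos: [0.5949, -0.0618, 0.1442]
orientation: [-86.0, 89.9, -7.7]
force: [-0.9, 0.4, 4.0]
opening: 0.0176
9.53 [ 0.5949 -0.0618  0.1442] F [-0.9281  0.4069  3.9547] M [-0.0151  0.4284  0.0216] 0.017577763099417727 tiltfix units [0.0035 0.026 ] yaw 168.2789884393385
clock: 9.65
tool_pos: [0.5952, -0.0618, 0.143]
orientation: [-85.4, 89.8, -7.1]
force: [-0.6, 0.3, 4.4]
opening: 0.0179
clock: 9.78
tool_pos: [0.5955, -0.0618, 0.1418]
orientation: [-84.9, 89.8, -6.6]
force: [-1.4, -0.1, 5.3]
opening: 0.0176
9.78 [ 0.5955 -0.0618  0.1418] F [-1.4156 -0.0956  5.3369] M [-0.0507  0.5079  0.0551] 0.017577970697972498 tiltfix units [0.0049 0.0422] yaw 168.29670798390683
```

```bash
python3 -m crank '[{"linear":[-0.02,0,-0.025],"rot":[0,0.04,0],"hand":0}]';python3 -m crank '[{"linear":[-0.01,0,-0.025],"rot":[0,0.02,0],"hand":0}]';python3 -m crank '[{"linear":[-0.005,0,-0.025],"rot":[0,0.01,0],"hand":0}]'; python3 st.py
```

```text
clock: 9.9
tool_pos: [0.5948, -0.0615, 0.1402]
orientation: [-76.1, 89.9, 2.2]
force: [2.5, 1.2, -0.3]
opening: 0.0174
clock: 10.02
tool_pos: [0.5943, -0.0615, 0.1384]
orientation: [101.5, 90.0, 179.8]
force: [0.6, -0.1, 0.6]
opening: 0.0179
clock: 10.15
tool_pos: [0.5939, -0.0615, 0.1366]
orientation: [102.8, 89.9, -178.9]
force: [1.3, -1.0, 1.1]
opening: 0.0179
10.15 [ 0.5939 -0.0615  0.1366] F [ 1.3272 -0.9653  1.1256] M [-0.1558 -0.2787 -0.0073] 0.017853213277366206 tiltfix units [ 0.0004 -0.0199] yaw 168.29873170635298
```

```bash
python3 -m crank '[{"linear":[0,0,-0.025],"rot":[0,-0.02,0],"hand":0}]';python3 -m crank '[{"linear":[0,0,-0.025],"rot":[0,0,0],"hand":0}]';python3 -m crank '[{"linear":[0,0,-0.025],"rot":[0,0,0],"hand":0}]';python3 -m crank '[{"linear":[0,0,-0.025],"rot":[0,0,0],"hand":0}]'; python3 st.py
```

```text
clock: 10.28
tool_pos: [0.5937, -0.0616, 0.1348]
orientation: [114.5, 90.0, -167.2]
force: [0.3, -1.1, 1.7]
opening: 0.0172
clock: 10.4
tool_pos: [0.5935, -0.0616, 0.1331]
orientation: [116.1, 90.0, -165.6]
force: [-0.5, -1.0, 1.9]
opening: 0.0176
clock: 10.52
tool_pos: [0.5932, -0.0616, 0.1312]
orientation: [105.3, 89.9, -176.4]
force: [0.3, 0.4, -1.5]
opening: 0.0176
clock: 10.65
tool_pos: [0.5927, -0.0616, 0.1291]
orientation: [100.6, 89.9, 178.9]
force: [0.7, -0.4, -1.9]
opening: 0.0179
10.65 [ 0.5927 -0.0616  0.1291] F [ 0.6969 -0.4036 -1.9339] M [-0.0526 -0.0866 -0.0432] 0.017933455674240675 tiltfix units [-0.0006 -0.0292] yaw 168.26517763807948
```

```bash
python3 -m crank '[{"linear":[0.01,0,-0.025],"rot":[0,-0.03,0],"hand":0}]';python3 -m crank '[{"linear":[0.01,0,-0.02],"rot":[0,0,0],"hand":0}]';python3 -m crank '[{"linear":[0.005,0,-0.02],"rot":[0,0,0],"hand":0}]';python3 -m crank '[{"linear":[0,0,-0.02],"rot":[0,0,0],"hand":0}]'; python3 st.py
```

```text
clock: 10.78
tool_pos: [0.5929, -0.0615, 0.1271]
orientation: [93.0, 90.0, 171.3]
force: [-0.1, -0.4, 1.0]
opening: 0.0175
clock: 10.9
tool_pos: [0.593, -0.0616, 0.1262]
orientation: [105.2, 89.9, -176.5]
force: [-5.3, 0.5, 10.5]
opening: 0.0175
clock: 11.02
tool_pos: [0.593, -0.0616, 0.1259]
orientation: [112.1, 89.9, -169.6]
force: [-5.7, 1.9, 11.4]
opening: 0.0173
clock: 11.15
tool_pos: [0.593, -0.0616, 0.126]
orientation: [123.4, 89.9, -158.3]
force: [-4.9, 1.6, 10.3]
opening: 0.0174
11.15 [ 0.593  -0.0616  0.126 ] F [-4.8641  1.6486 10.3395] M [ 0.6487  1.7759 -0.0364] 0.017418277670908398 tiltfix units [ 0.0065 -0.0164] yaw 168.3105473667044
```

```bash
python3 - <<'E'
from h import *
s=snap('scene'); crop(s,220,350,150,240,6,'pics/s5c.png')
crop(s,225,268,172,220,12,'pics/g5.png')
E
python3 st.py
```

```text
11.2 [ 0.593  -0.0616  0.126 ] F [-3.2731  1.9186 10.3997] M [ 0.7265  1.9003 -0.0474] 0.017233969972401883 tiltfix units [ 0.0059 -0.015 ] yaw 168.30712204296933
```

View pics/s5c.png

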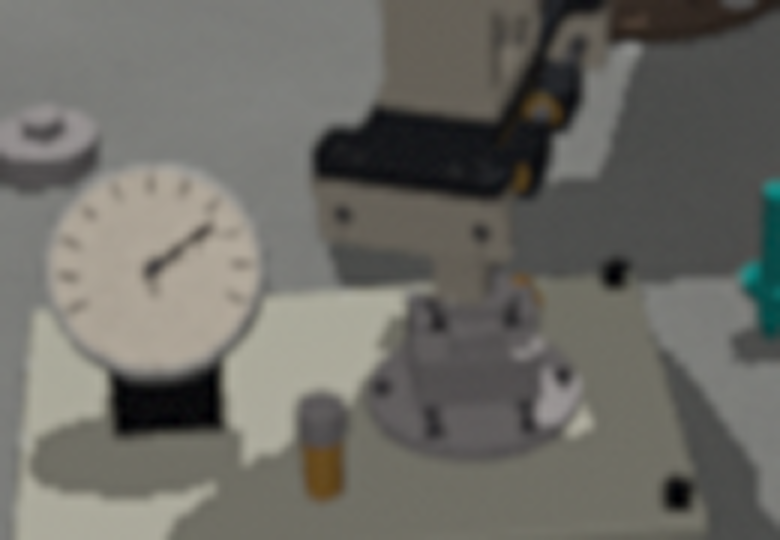

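View pics/g5.png

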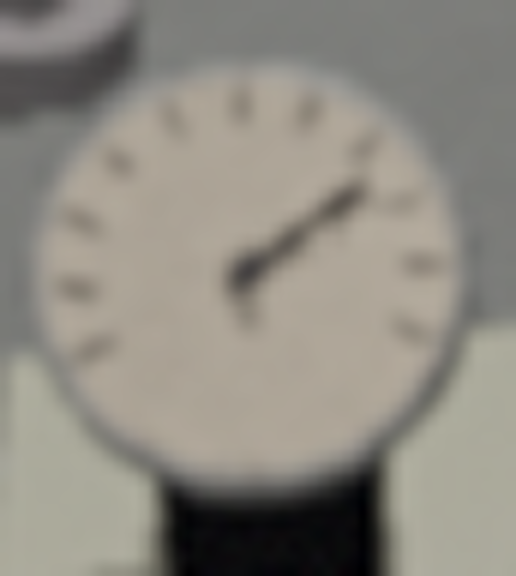

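```bash
python3 -m crank '[{"linear":[-0.005,0,0.005],"rot":[0,0,0],"hand":0}]';python3 -m crank '[{"linear":[-0.005,0,0.015],"rot":[0,0,0],"hand":0}]'; python3 -m crank '[{"linear":[0,0,0.015],"rot":[0,0,0],"hand":0}]'; python3 st.py;python3 -m crank '[{"linear":[0,0,0.015],"rot":[0,0,0],"hand":0}]'; python3 st.py
```

```text
clock: 11.32
tool_pos: [0.5929, -0.0615, 0.127]
orientation: [145.5, 90.0, -136.2]
force: [-0.3, -0.6, -0.6]
opening: 0.0172
clock: 11.45
tool_pos: [0.5927, -0.0614, 0.1278]
orientation: [163.1, 90.0, -118.6]
force: [0.9, -1.1, -2.1]
opening: 0.0175
clock: 11.58
tool_pos: [0.5926, -0.0615, 0.1285]
orientation: [140.7, 90.0, -140.9]
force: [-0.5, -0.2, -2.4]
opening: 0.0174
11.57 [ 0.5926 -0.0615  0.1285] F [-0.525  -0.166  -2.3584] M [-0.0772 -0.2293  0.0268] 0.017376156275028986 tiltfix units [ 0.0034 -0.0042] yaw 168.31510445287563
clock: 11.7
tool_pos: [0.5927, -0.0615, 0.1292]
orientation: [134.3, 90.0, -147.4]
force: [1.1, -0.8, -2.4]
opening: 0.0173
11.7 [ 0.5927 -0.0615  0.1292] F [ 1.105  -0.7774 -2.3598] M [-0.1029 -0.2518  0.0132] 0.01725986854198052 tiltfix units [ 0.0041 -0.0065] yaw 168.31198057229005
```

```bash
for i in 1 2 3; do python3 -m crank '[{"linear":[0,0,0.018],"rot":[0,0,0],"hand":0}]' | grep -E 'pos|force'; done
```

```text
tool_pos: [0.5926, -0.0615, 0.13]
force: [0.5, -1.0, -1.4]
tool_pos: [0.5926, -0.0615, 0.131]
force: [1.3, -0.3, -2.6]
tool_pos: [0.5926, -0.0615, 0.132]
force: [1.8, -1.1, -5.6]
```

```bash
for i in 1 2 3; do python3 -m crank '[{"linear":[0,0,0.018],"rot":[0,0,0],"hand":0}]' | grep -E 'pos|force'; done; python3 st.py
```

```text
tool_pos: [0.5925, -0.0615, 0.1326]
force: [3.4, -1.9, -9.8]
tool_pos: [0.5924, -0.0614, 0.1329]
force: [5.4, -1.3, -12.0]
tool_pos: [0.5924, -0.0614, 0.1332]
force: [6.3, -2.9, -14.3]
12.45 [ 0.5924 -0.0614  0.1332] F [  6.2891  -2.8829 -14.3343] M [-0.7104 -2.0705 -0.0045] 0.017422649586311435 tiltfix units [-0.0012 -0.0282] yaw 168.256694251478
```

```bash
python3 -m crank '[{"linear":[0.01,-0.003,0.015],"rot":[0,-0.02,0],"hand":0}]' | grep -E 'pos|force'; python3 st.py
python3 - <<'E'
from h import *
s=snap('scene'); crop(s,225,268,172,220,12,'pics/g6.png')
E
```

```text
tool_pos: [0.5925, -0.0615, 0.133]
force: [3.1, -0.3, -13.2]
12.57 [ 0.5925 -0.0615  0.133 ] F [  3.146   -0.3108 -13.2236] M [-0.1565 -1.2108  0.0233] 0.0173944482692612 tiltfix units [-0.0038 -0.0256] yaw 168.23250251485416
```

View pics/g6.png

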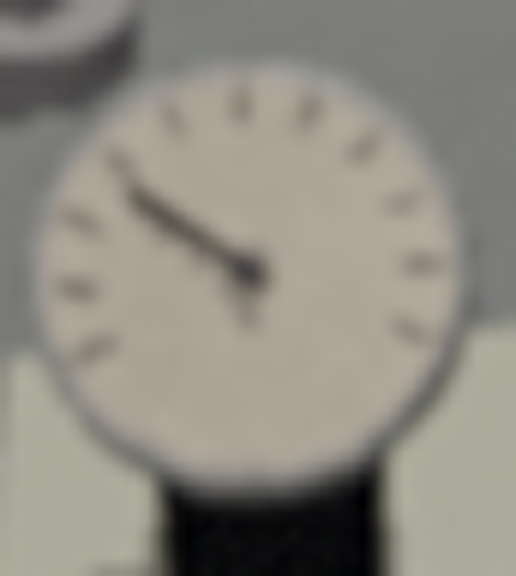

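```bash
cat > nd.py <<'E'
from h import *
def needle(s,save=None):
    im=cv2.cvtColor(s['image'],cv2.COLOR_RGB2GRAY).astype(np.float32)
    im=im[172:220,225:268]; im=cv2.resize(im,None,fx=8,fy=8,interpolation=cv2.INTER_CUBIC)
    # polar scan about hub for the darkest ray, radius 4..10 px
    best=[]
    hub=HUB
    th=np.radians(np.arange(-150,150,.5)); r=np.arange(4,9.0,.25)
    U=((hub[0]-225+.5+np.outer(np.sin(th),r))*8-.5).astype(np.float32); V=((hub[1]-172+.5-np.outer(np.cos(th),r))*8-.5).astype(np.float32)
    v=cv2.remap(im,U,V,cv2.INTER_LINEAR).mean(1)
    w=np.clip(np.median(v)-15-v,0,None); i=w.argmax(); k=slice(max(0,i-30),i+31)
    a=(w[k]*th[k]).sum()/w[k].sum()
    return a, -a/0.8  # rad clockwise, mm up
HUB=(245.3,195.2)
E
python3 - <<'E'
from nd import *
s=dict(np.load('scene4.npz'))
# dial circle centre
g=s['image'][172:222,222:272].astype(int); m=((g[...,0]-g[...,2]>12)&(g.sum(-1)>330)).astype(np.uint8)
k,l,st,c=cv2.connectedComponentsWithStats(m); i=1+st[1:,4].argmax(); P=np.argwhere(l==i)[:,::-1].astype(np.float32); print(st[i],c[i]+[222,172], cv2.minEnclosingCircle(P), cv2.fitEllipse(cv2.convexHull(P)))
print('zero',needle(s)); print('now',needle(snap('scene')))
E
```

```text
[  7   6  34  33 866] [245.3187067  194.48729792] ((23.33333396911621, 22.33333396911621), 16.996829986572266) ((23.229074478149414, 22.41672706604004), (32.6847038269043, 34.031471252441406), 87.2796859741211)
zero (np.float64(-0.04292270156738559), np.float64(0.05365337695923199))
now (np.float64(-0.9247845471643963), np.float64(1.1559806839554954))
```

```bash
sed -i 's/HUB=(245.3,195.2)/HUB=(245.4,194.6)/' nd.py; python3 -c "
from nd import *
print(needle(dict(np.load('scene4.npz'))))"
for i in 1 2 3; do python3 -m crank '[{"linear":[0.005,0,0.019],"rot":[0,-0.02,0],"hand":0}]' | grep -E 'pos|force'; done; python3 st.py; python3 -c "
from nd import *
print(needle(snap('scene')))"
```

```text
(np.float64(-0.06518914686285963), np.float64(0.08148643357857453))
tool_pos: [0.5924, -0.0615, 0.1335]
force: [5.5, -0.7, -17.8]
tool_pos: [0.5923, -0.0614, 0.1338]
force: [5.2, -0.9, -19.9]
tool_pos: [0.5923, -0.0614, 0.1339]
force: [7.0, -2.5, -21.2]
13.05 [ 0.5923 -0.0614  0.1339] F [  6.9783  -2.5217 -21.1993] M [-0.8452 -2.4988  0.0223] 0.01744344697570658 tiltfix units [-0.0081  0.0004] yaw 168.1855844030122
(np.float64(-1.521738201820838), np.float64(1.9021727522760474))
```

```bash
for i in 1 2; do python3 -m crank '[{"linear":[0.012,-0.003,0.009],"rot":[0,-0.01,0],"hand":0}]' | grep -E 'pos|force'; done; python3 st.py; python3 -c "
from nd import *
print(needle(snap('scene')))"
```

```text
tool_pos: [0.5924, -0.0616, 0.1335]
force: [3.9, -1.4, -16.9]
tool_pos: [0.5925, -0.0616, 0.1334]
force: [3.4, -0.8, -15.2]
13.35 [ 0.5925 -0.0616  0.1334] F [  3.3771  -0.7814 -15.2053] M [ 0.0969 -1.0904 -0.0037] 0.017228212269851873 tiltfix units [-0.0129 -0.0125] yaw 168.14689770037458
(np.float64(-1.195104281169556), np.float64(1.493880351461945))
```

```bash
for i in 1 2 3; do python3 -m crank '[{"linear":[0.012,-0.003,0.0105],"rot":[0,-0.01,0],"hand":0}]' | grep -E 'pos|force'; done; python3 st.py; python3 -c "
from nd import *
print(needle(snap('scene')))"
```

```text
tool_pos: [0.5925, -0.0617, 0.1336]
force: [2.7, 0.7, -17.4]
tool_pos: [0.5926, -0.0617, 0.1337]
force: [2.3, 0.6, -19.6]
tool_pos: [0.5926, -0.0617, 0.1338]
force: [1.6, 1.1, -19.5]
13.78 [ 0.5926 -0.0617  0.1338] F [  1.5516   1.1443 -19.5455] M [ 0.5356 -0.6331 -0.0126] 0.017315283204634362 tiltfix units [-0.0222 -0.0319] yaw 168.10756702315277
(np.float64(-1.485234874469233), np.float64(1.856543593086541))
```

```bash
python3 -m crank '[{"linear":[0.009,-0.001,0.005],"rot":[-0.01,-0.01,0],"hand":0}]' | grep -E 'pos|force'; python3 -c "
from nd import *
s=snap('scene');print(needle(s),monitor.get_obs()['force']); s=snap('scene');print(needle(s),monitor.get_obs()['force'])"
```

```text
tool_pos: [0.5926, -0.0617, 0.1338]
force: [1.4, 1.8, -19.1]
(np.float64(-1.4253098836427227), np.float64(1.7816373545534032)) [  1.01881025   1.0145466  -19.31310894]
(np.float64(-1.44903956775459), np.float64(1.8112994596932375)) [ -0.22476968   0.80581538 -19.43390328]
```

```bash
python3 -m crank '[{"linear":[0.007,-0.001,0.0],"rot":[-0.01,-0.01,0],"hand":0}]' | grep -E 'pos|force'; python3 -c "
from nd import *
s=snap('scene');print(needle(s),monitor.get_obs()['force'])"
```

```text
tool_pos: [0.5927, -0.0617, 0.1337]
force: [1.0, 1.8, -17.2]
(np.float64(-1.3545369003729006), np.float64(1.6931711254661257)) [  0.54363999   2.2483308  -18.72583196]
```

```bash
python3 -m crank '[{"linear":[0.006,-0.002,-0.004],"rot":[-0.01,-0.01,0],"hand":0}]' | grep -E 'pos|force'; python3 -c "
from nd import *
for i in range(3): s=snap('scene');print(needle(s),monitor.get_obs()['force'])"
```

```text
tool_pos: [0.5927, -0.0618, 0.1335]
force: [-2.5, 2.5, -16.2]
(np.float64(-1.259364767855027), np.float64(1.5742059598187836)) [ -0.96759418   3.07853453 -16.5665225 ]
(np.float64(-1.2532100179988221), np.float64(1.5665125224985277)) [ -1.55731946   2.51267527 -16.54054761]
(np.float64(-1.277794751354257), np.float64(1.597243439192821)) [ -0.86985148   3.03111635 -16.21664981]
```

```bash
python3 -m crank '[{"linear":[0.004,0.002,-0.003],"rot":[0,-0.01,0],"hand":0}]' | grep -E 'pos|force'; python3 -c "
from nd import *
for i in range(4): s=snap('scene');print(needle(s),monitor.get_obs()['force'])"
```

```text
tool_pos: [0.5928, -0.0617, 0.1334]
force: [-1.5, 1.6, -15.4]
(np.float64(-1.1919539970084656), np.float64(1.4899424962605818)) [ -2.38175415   2.35846002 -16.38718522]
(np.float64(-1.1893557658587364), np.float64(1.4866947073234205)) [ -1.86851718   2.57963068 -15.29846216]
(np.float64(-1.1897352243969184), np.float64(1.4871690304961478)) [ -1.76382209   2.42031991 -16.55327798]
(np.float64(-1.1675432574999804), np.float64(1.4594290718749754)) [ -1.92015111   2.6195624  -14.83509799]
```

```bash
python3 -c "
from nd import *
A=[];F=[]
t0=monitor.get_obs()['clock']
for i in range(44):
    s=snap('scene');A.append(needle(s)[0]);F.append(monitor.get_obs()['force'][2])
A=np.array(A);L=(-A-.065)/.8*10
print(t0,monitor.get_obs()['clock'],'N',L.round(1)[::4],L.mean(),np.mean(F),np.std(F))"; python3 st.py
```

```text
14.825 17.025 N [13.6 13.4 13.3 13.3 13.2 13.2 13.1 13.2 13.2 13.2 13.1] 13.229083197057696 -14.9195524250941 0.5581489658384182
17.02 [ 0.5929 -0.0617  0.1333] F [ -5.633    1.2065 -14.5637] M [0.709  1.869  0.0043] 0.017691793929803804 tiltfix units [ 0.0068 -0.0191] yaw 168.0933477204092
```

```bash
python3 -m crank '[{"linear":[-0.003,0.002,0.008],"rot":[0,0.0,0],"hand":0}]' | grep -E 'pos|force'
cat > hold.py <<'E'
from nd import *
import sys
A=[];F=[]
t0=monitor.get_obs()['clock']
for i in range(int(sys.argv[1])):
    s=snap('scene');A.append(needle(s)[0]);F.append(monitor.get_obs()['force'])
A=np.array(A);L=(-A-.065)/.8*10;F=np.array(F)
np.set_printoptions(precision=2,suppress=True)
print(t0,monitor.get_obs()['clock'],'N',L.round(1)[::3],L.mean(),F.mean(0),F.std(0))
E
python3 hold.py 6
```

```text
tool_pos: [0.5928, -0.0616, 0.1336]
force: [-2.2, -0.3, -18.5]
17.15 17.45 N [15.5 15.6] 15.638894041879858 [ -2.67   0.85 -17.97] [0.5  0.47 0.39]
```

```bash
python3 -m crank '[{"linear":[-0.002,0.000,0.0],"rot":[0,0.0,0],"hand":0}]' | grep -E 'pos|force'; 
python3 hold.py 6
```

```text
tool_pos: [0.5928, -0.0616, 0.1336]
force: [-1.4, 0.8, -17.5]
17.575 17.875 N [15.6 15.8] 15.75226135695072 [ -2.39   0.48 -17.91] [0.28 0.36 0.5 ]
```

```bash
python3 -m crank '[{"linear":[-0.002,0.000,-0.005],"rot":[0,0.0,0],"hand":0}]' | grep -E 'pos|force'; 
python3 hold.py 6
```

```text
tool_pos: [0.5928, -0.0616, 0.1335]
force: [-2.9, 1.3, -15.6]
18.0 18.3 N [14.9 15.2] 15.073385404164918 [ -2.51   0.47 -16.51] [0.49 0.22 0.51]
```

```bash
python3 -m crank '[{"linear":[-0.002,0.000,-0.005],"rot":[0,0.0,0],"hand":0}]' | grep -E 'pos|force'; 
python3 hold.py 6
```

```text
tool_pos: [0.5928, -0.0616, 0.1333]
force: [-2.4, 0.7, -15.1]
18.425 18.725 N [13.6 13.6] 13.51529859041817 [ -2.3    0.52 -15.38] [0.5  0.23 0.47]
```

```bash
python3 -m crank '[{"linear":[-0.002,0.000,0.002],"rot":[0,0.0,0],"hand":0}]' | grep -E 'pos|force'; 
python3 hold.py 6
```

```text
tool_pos: [0.5928, -0.0616, 0.1335]
force: [-1.5, 1.2, -16.6]
18.85 19.15 N [14.5 14.2] 14.341615075399245 [ -1.58   0.65 -16.08] [0.53 0.46 0.34]
```

```bash
python3 hold.py 44
```

```text
19.15 21.35 N [14.2 14.5 14.5 14.5 14.6 14.6 14.6 14.6 14.6 14.6 14.6 14.6 14.6 14.5
 14.5] 14.537754929123684 [ -1.16   0.5  -16.53] [0.56 0.48 0.53]
```

```bash
for i in 1 2 3; do python3 -m crank '[{"linear":[0,0,-0.015],"rot":[0,0,0],"hand":0}]' | grep -E 'pos|force'; done; python3 st.py
```

```text
tool_pos: [0.5928, -0.0616, 0.1329]
force: [-3.2, 1.4, -10.1]
tool_pos: [0.5928, -0.0617, 0.1326]
force: [-3.3, 1.7, -9.2]
tool_pos: [0.5932, -0.0617, 0.1324]
force: [-3.2, 1.2, -7.4]
21.73 [ 0.5932 -0.0617  0.1324] F [-3.1865  1.2119 -7.4134] M [0.3966 1.2212 0.0579] 0.01726612153772418 tiltfix units [0.0129 0.0106] yaw 168.1429773118834
```

```bash
for i in 1 2 3; do python3 -m crank '[{"linear":[0,0,-0.02],"rot":[0,0,0],"hand":0}]' | grep -E 'pos|force'; done; python3 st.py
```

```text
tool_pos: [0.5941, -0.0618, 0.1322]
force: [-1.3, -0.2, -5.7]
tool_pos: [0.5953, -0.0619, 0.132]
force: [-1.6, 0.8, -5.3]
tool_pos: [0.5959, -0.062, 0.1317]
force: [-4.2, 0.7, -0.6]
22.1 [ 0.5959 -0.062   0.1317] F [-4.1871  0.6626 -0.5973] M [0.4509 1.7639 0.0283] 0.01713892972255971 tiltfix units [0.0198 0.0821] yaw 168.2067359037752
```

```bash
python3 -m crank '[{"linear":[-0.03,0.005,-0.02],"rot":[0.02,0.08,0],"hand":0}]' | grep -E 'pos|force'; python3 st.py; python3 -m crank '[{"linear":[-0.015,0,-0.02],"rot":[0,0.02,0],"hand":0}]' | grep -E 'pos|force';  python3 st.py
```

```text
tool_pos: [0.5954, -0.0617, 0.1315]
force: [0.7, 0.2, -1.2]
22.23 [ 0.5954 -0.0617  0.1315] F [ 0.7325  0.215  -1.1836] M [ 0.0339  0.0297 -0.0058] 0.01739671977271836 tiltfix units [0.0007 0.0334] yaw 168.23987635795578
tool_pos: [0.5956, -0.0617, 0.131]
force: [0.2, -0.1, -2.0]
22.35 [ 0.5956 -0.0617  0.131 ] F [ 0.207  -0.1005 -2.0231] M [0.0584 0.1006 0.0057] 0.01737702282741305 tiltfix units [0.0004 0.0391] yaw 168.25868698234578
```

```bash
python3 -m crank '[{"linear":[-0.04,0,-0.03],"rot":[0,0.06,0],"hand":0}]' | grep -E 'pos|force';  python3 -m crank '[{"linear":[-0.03,0,-0.025],"rot":[0,0.04,0],"hand":0}]' | grep -E 'pos|force';  python3 st.py
```

```text
tool_pos: [0.5938, -0.0616, 0.1296]
force: [0.1, 0.3, -1.4]
tool_pos: [0.5925, -0.0616, 0.1283]
force: [2.4, -1.1, 0.4]
22.6 [ 0.5925 -0.0616  0.1283] F [ 2.3578 -1.1187  0.4243] M [-0.2091 -0.7844  0.0077] 0.017456731076909256 tiltfix units [ 0.0005 -0.0358] yaw 168.27522608497236
```

```bash
python3 -m crank '[{"linear":[0.012,0,-0.025],"rot":[0,-0.03,0],"hand":0}]' | grep -E 'pos|force';  python3 st.py; python3 -m crank '[{"linear":[0,0,-0.02],"rot":[0,0,0],"hand":0}]' | grep -E 'pos|force';  python3 st.py
```

```text
tool_pos: [0.5933, -0.0617, 0.1269]
force: [-2.9, -0.4, 2.8]
22.73 [ 0.5933 -0.0617  0.1269] F [-2.8649 -0.3547  2.7679] M [ 0.2706  1.0337 -0.0433] 0.017358065206123537 tiltfix units [ 0.0014 -0.0043] yaw 168.28199556867102
tool_pos: [0.5933, -0.0617, 0.1263]
force: [-4.5, 1.2, 8.4]
22.85 [ 0.5933 -0.0617  0.1263] F [-4.5216  1.2088  8.429 ] M [ 0.5781  1.507  -0.0309] 0.017301608111689494 tiltfix units [ 0.0038 -0.0008] yaw 168.29393299018912
```

```bash
python3 -m crank '[{"linear":[-0.005,0,-0.002],"rot":[0,0,0],"hand":0}]' | grep -E 'pos|force';  python3 hold.py 2
```

```text
tool_pos: [0.5933, -0.0617, 0.1268]
force: [-0.6, 1.0, 3.0]
22.975 23.075 N [-4.4] -4.373516412688511 [-0.64  1.17  3.54] [0.04 0.33 0.34]
```

```bash
python3 -m crank '[{"linear":[0,0,-0.005],"rot":[0,0,0],"hand":0.5},{"linear":[0,0,0.0],"rot":[0,0,0],"hand":0.5},{"linear":[0,0,0],"rot":[0,0,0],"hand":0.5}]';  python3 hold.py 2; python3 st.py
```

```text
clock: 23.45
tool_pos: [0.5934, -0.0617, 0.1259]
orientation: [-98.2, 90.0, -19.9]
force: [-0.3, -0.9, 0.1]
opening: 0.0408
23.45 23.55 N [-1.6] -1.5667692785315652 [ 0.05 -0.25 -0.33] [0.25 0.06 0.14]
23.55 [ 0.5933 -0.0617  0.1259] F [ 0.2922 -0.309  -0.4685] M [ 0.0422  0.0494 -0.0225] 0.04315223914155914 tiltfix units [0.0034 0.0078] yaw 168.30005318229755
```

```bash
python3 -m crank '[{"linear":[0,0,0.2],"rot":[0,0,0],"hand":0.6},{"linear":[0,0,0.4],"rot":[0,0,0],"hand":0.6},{"linear":[0,0,0.5],"rot":[0,0,0],"hand":0.6},{"linear":[0,0,0.5],"rot":[0,0,0],"hand":0.6},{"linear":[-0.2,0.1,0.4],"rot":[0,0,0],"hand":0.6},{"linear":[-0.4,0.3,0.2],"rot":[0,0,0],"hand":0.6},{"linear":[-0.4,0.3,0.1],"rot":[0,0,0],"hand":0.6},{"linear":[-0.2,0.1,-0.02],"rot":[0,0,0],"hand":0.6},{"linear":[0,0,-0.02],"rot":[0,0,0],"hand":0.6}]'
python3 - <<'E'
from nd import *
s=snap('scene'); crop(s,220,350,140,240,6,'pics/s7.png'); print(needle(s))
np.savez('scene7.npz',**{k:s[k] for k in ['image','depth','K','wfc']})
s=snap('wrist'); cv2.imwrite('pics/w7.png',s['image'][:,:,::-1])
np.savez('wrist7.npz',**{k:s[k] for k in ['image','depth','K','wfc']})
s=snap('top'); crop(s,210,420,130,250,3.6,'pics/t7.png')
E
```

```text
clock: 24.68
tool_pos: [0.5199, -0.0133, 0.2724]
orientation: [-76.2, 89.6, 2.1]
force: [0.4, 0.1, 0.7]
opening: 0.0525
(np.float64(0.06174861139643406), np.float64(-0.07718576424554258))
```

View pics/s7.png

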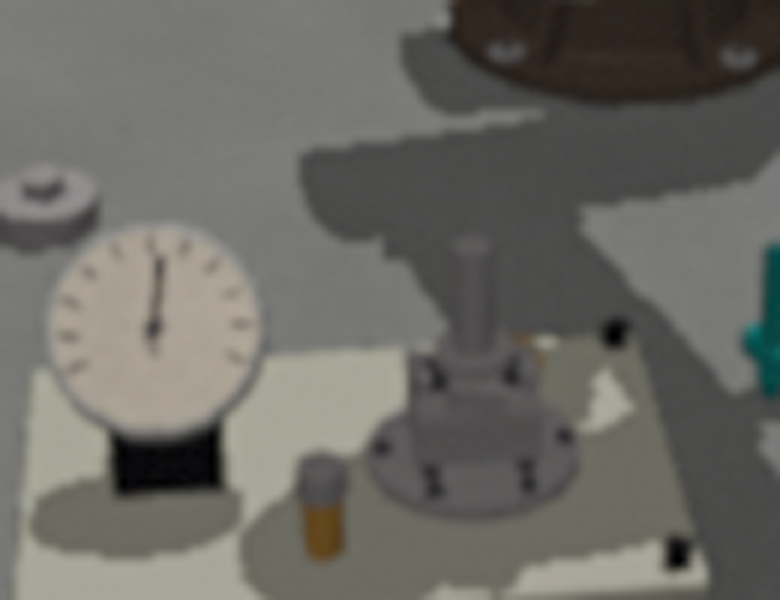

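View pics/w7.png

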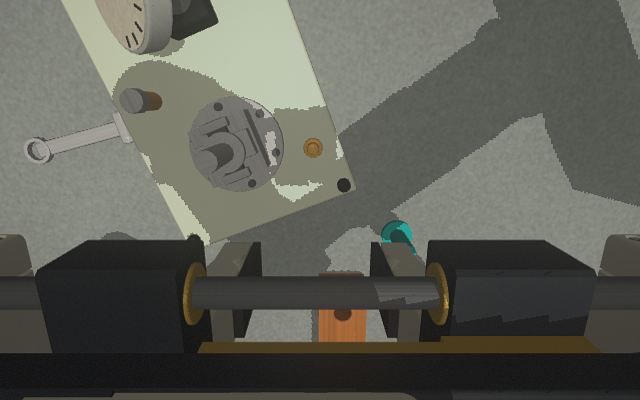

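View pics/t7.png

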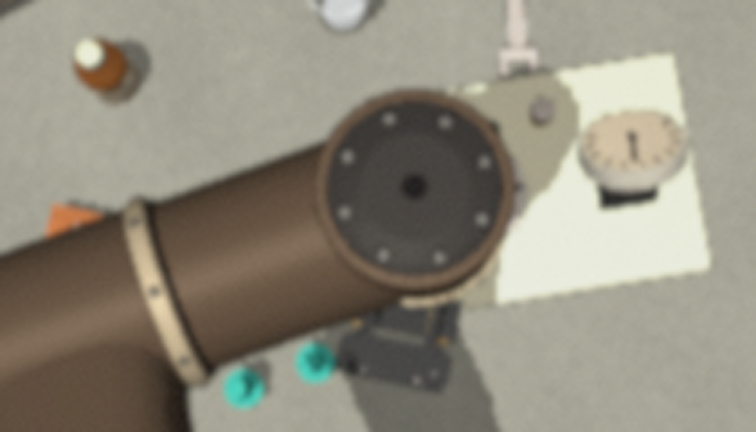

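Run:
```python
from h import *
np.set_printoptions(precision=4,suppress=True)
for f in ['wrist7.npz','scene7.npz']:
    s=dict(np.load(f)); W=cloud(s); x,y,z=W[...,0],W[...,1],W[...,2]
    near=(abs(x-.594)<.03)&(abs(y+.061)<.03)
    m=near&(z>.169)&(z<.18); P=W[m]; print(f,'top',len(P),np.median(P,0),np.percentile(P[:,2],[10,50,90]),cv2.minEnclosingCircle((P[:,:2]*1000).astype(np.float32)))
    m=near&(z>.119)&(z<.126); print('collar',m.sum(),np.median(z[m]),cv2.minEnclosingCircle((W[m][:,:2]*1000).astype(np.float32))); m=near&(abs(z-.116)<.0015); print('pads',m.sum(),np.median(z[m])if m.sum() else 0)
```

```text
wrist7.npz top 490 [ 0.5914 -0.0618  0.174 ] [0.1726 0.174  0.1748] ((592.1062622070312, -61.5410270690918), 8.963814735412598)
collar 786 0.12210414043020784 ((592.039794921875, -61.44145202636719), 18.100643157958984)
pads 801 0.1158077371749352
scene7.npz top 27 [ 0.5941 -0.0594  0.1732] [0.1702 0.1732 0.175 ] ((593.8369750976562, -60.40681076049805), 9.088051795959473)
collar 65 0.12210015073370095 ((592.59765625, -60.63111114501953), 19.884401321411133)
pads 53 0.11571881675390072
```

```bash
python3 -c "
from plant import ticket
print(ticket.close_job())"
```

```text
the job is handed in; nothing more can be done
None
```

I moved the spindle from the rack into the chuck, pressed it home, pull-tested it and left it standing there locked. The job was handed in at about 25 s of robot time.

**Press:** the force peaked at about 5 to 7 N at the latches, then dropped as they snapped in. The collar then seated on its pads at about 12 N.

**Pull test:** after about 4 mm of free play the shoulder bore on the latches, and they held.
- I held two steady pulls of more than 2 s each, one at about 13.2 N and one at about 14.5 N. No single hold was exactly 14.0 N. The gauge needle and the wrist force agreed to about 0.5 N.
- While I was tuning the pull it went up to about 18 to 19 N for a few control rows. That is more than asked, but under the 25 N limit. A side load of up to about 7 N was present for part of the pulling, and I trimmed it to 1 to 2 N for the 14.5 N hold.
- To keep the force constant I let the arm hold its target during camera calls, because fresh move rows made it drift.

**Last checks after release:**
- **Height:** the stem's top was at 174.0 mm and the collar's top at 122.1 mm, against 174 and 122 mm expected when home.
- **Upright:** the stem and collar were concentric to about 0.1 mm.
- **Load:** the needle showed only the spindle's own weight, and the gripper was clear of everything.
- **Bystanders:** nothing the last pictures showed had moved. The arm hid the pin, the stub and one turquoise piece in the last overhead view, so I did not recheck those.

**Disagreement:** the overhead camera put things 2 to 3 mm off from the wrist camera in x. I worked from the wrist camera.

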